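Gauge the divider slot of a brush-display rail

TASK

One of these two display rails has a 13 mm deep divider slot, the other only 7 mm: find the deep one with the depth gauge. Lay the gauge's foot across a rail with the sprung probe in the slot, press it down until the foot sits flat on the rail (some 10 N on the rail, never over 25 N), hold it still for a second and read the depth; if it is the shallow slot, do the same on the other rail. Leave the gauge standing flat in the deep slot to mark that rail, let go of it, and leave the brush pot, paint jar and brush where they are.

Things in the scene. Friction and masses are not known exactly. Their poses are not given: they have to be found in the camera images.
- gauge_grip (a point): centre of the depth gauge's grey upright block (26 x 26 mm in plan, from 10 to 66 mm above the underside of the foot), where to grip it, fingers closing along the gauge's y; this point is 42 mm above the underside of the foot. Gauge: 0.57 to 0.66 kg. A dial 32 mm across sticks out 8 mm on its -x side, 46 mm up. It may be used turned half round.
- gauge_foot (a point): centre of the underside of the gauge's flat steel foot (30 mm along x, 56 mm along y, 10 mm thick). z points up along the probe; y, the foot's long side, is laid across the slot so that the foot rests on both lands. The probe, a round steel rod 5 mm thick with a ball end, sticks out 18 mm below this point when free.
- probe (a joint): how far the probe is pushed in, m: 0 = fully out, 0.018 = flush with the foot. Its spring gives 2 N at first touch and 0.5 N more per mm; the gauge's weight (5.6 to 6.5 N) holds it flat in the deep slot only. With the foot flat on the lands, slot depth = 18 mm minus it: it is 5 mm in the deep slot, 11 in the shallow, 17 on the insert beside the slot. Its dark cap rises from the top by as much.
- rail_p: one display rail: an aluminium channel with closed ends, fixed to the counter, 140 mm long (its x), 56 mm wide (y), 36 mm high; origin at the centre of its underside, z up. Its flat top edges (lands), 15 mm wide along both long sides, are at height 36 mm. Its twin is the same outside; one slot is 13 mm deep below the lands, the other 7 mm; which is which is not known.
- rail_q: the other display rail: an aluminium channel with closed ends, fixed to the counter, 140 mm long (its x), 56 mm wide (y), 36 mm high; origin at the centre of its underside, z up. Its flat top edges (lands), 15 mm wide along both long sides, are at height 36 mm. Its twin is the same outside; one slot is 13 mm deep below the lands, the other 7 mm; which is which is not known.
- rail_p_top (a point): middle of the top of rail_p, level with the lands, 36 mm above its underside. Between the lands, 1 mm below them, lies a white insert with one straight slot, 8 mm wide, 128 mm long, parallel to the rail's x. The insert was fitted by eye: the slot's centre line lies anywhere up to 4 mm to either side (y) of the rail's centre line and of this point.
- rail_q_top (a point): middle of the top of rail_q, level with the lands, 36 mm above its underside. Between the lands, 1 mm below them, lies a white insert with one straight slot, 8 mm wide, 128 mm long, parallel to the rail's x. The insert was fitted by eye: the slot's centre line lies anywhere up to 4 mm to either side (y) of the rail's centre line and of this point.
- stand: the gauge's wooden block, fixed, 70 x 70 x 26 mm high, with a square well of 20 x 20 mm right through its middle, in which the probe hangs while the foot rests on the top; origin at the centre of the underside, z up. The gauge starts here with its axes parallel to the block's.
- brush_pot: white pot of brushes, 72 mm across and 100 mm high, brushes up to 195 mm; origin at the centre of the underside; a bystander.
- paint_jar: jar with a lid, 60 mm across, 70 mm high; origin at the centre of the underside; a bystander.
- flat_brush: flat brush lying on the counter, 180 mm long along its x, 42 mm wide; origin under its middle; a bystander.
There are look-alikes about, which are no part of the job. What is shaped like the part that bears gauge_grip but blue is not meant.

How it is judged:
By the outcome, as a careful person would: the job done as asked, in the order asked, and still so for the second after the job is handed in, with the robot touching nothing.
It also fails if it takes over 58 s, if anything falls off the work surface, if the arm or the gripper's body presses on something with over 40 N, if the wrist force passes 120 N, or if a joint passes its speed limit or range.

ROBOT

A 6-joint arm with a two-finger parallel gripper is mounted at the origin on the work surface. World frame = base frame: x ahead of the robot, y to its left, z up, the work surface at z = 0. Lengths are in m, angles in rad, forces in N, time in s.
With the tool pointing down it reaches from about 0.375 to 0.975 m from the base axis. Payload 3.8 kg.
Tool frame: the origin (TCP) lies at the very end of the fingers, on their centre line; the grasp point (between the pads) lies 19 mm behind it (ctrl.hold_point_z is the distance from the TCP to the grasp point, in m); z points along the fingers, y is the direction in which the jaws open and shut (so a half turn about z gives the same grasp; the last joint's range is limited). The gripper opens to 85 mm and grips with 20 to 120 N. Pads are 22 mm wide; open, the fingers measure 114 mm over their backs; the gripper's body (76 mm by 85 mm) begins 54 mm behind the grasp point. The pads swing forward as they close: fully open they stand 13 mm farther back than shut.
Start: joints at [-1.264, 0.264, 1.604, -0, 1.274, -0.037], TCP at [0.228, -0.635, 0.231] pointing down, gripper open.
Joint ranges: [-2.63, 2.63], [-0.94, 2.18], [0.31, 2.57], [-1.31, 4.45], [0, 2.66], [-2.55, 2.55]. Speed limits (rad/s): [2.57, 2.57, 3.14, 3.14, 3.14, 3.14].

INTERFACE

Orientations are given as a rotation vector (axis times angle).
In Python, from rig import ctrl gives the robot as it stands. The module is installed in compiled form; this text tells all that it offers. Calls block until the motion is done:
- ctrl.movep(position, orientation): joint-space move of the TCP to a pose.
- ctrl.servo_line(position, rate=0.15, rot=None, guard=None): straight line of the TCP; rot=None keeps the orientation; rate is the mean speed in m/s. With guard (N) it stops when the force on the tool has changed by that much, and returns True; else False.
- ctrl.movej(angles): joint-space move.
- ctrl.gripper_open() and ctrl.grasp(f_grip=None): open the fingers fully, or close them until they stop; f_grip is the grip in N (None keeps the last).
- ctrl.wait(seconds).
- ctrl.solve_ik(position, orientation): joint angles nearest the present ones, or None.
- ctrl.state(): the state.
- ctrl.grab_frame(name): name is "scene" or "top"; returns a dict with "color" (420x560x3 uint8, red, green, blue), "fx", "fy", "cx", "cy" (pixels), "k1" (the pictures are not rectified: a ray, as slopes to the right and down, at radius r is drawn at 1 + k1 r^2 times it, then the intrinsics apply), "R" (3x3) and "t" (3): a world point X has camera coordinates R X + t. Camera axes: x right, y down, z forward; pixel columns grow to the right and rows downward; lengths in m; the calibration is good to about 2 mm. A picture is of the moment at which its call begins. There is no depth.
A pose or a line that the arm cannot do raises ctrl.PlanningError and nothing moves.
- ctrl.job_done(): hands the job in, once; it reports no verdict.
The state is a dict: "time_s": time; "joint_positions": joint angles; "dq": joint speeds; "effort": joint torques, N m; "ee_pos": TCP position; "ee_rot": TCP orientation; "force": force on the tool from outside, world axes, zero at the start; "moment": the same for the moment, N m; "grip_width": finger opening in m.
Only numpy, scipy, OpenCV 4.12 (cv2) and the standard library are available. Lean on these libraries where they do the work, as an engineer would, in place of code of your own. Each camera call takes 0.05 s, during which the arm holds its last target.

## Working session

There is one attempt and no reset: what is moved stays moved. The work goes in short steps, each a Python script; the robot and the scene stay as the last script left them, time stands still between calls to the robot, and variables do not carry over. Pictures are saved under pics/ and viewed, and the job is handed in when it is done.

```bash
mkdir -p pics; ls
python3 - <<'E'
from rig import ctrl
import cv2, pickle
for n in ("scene","top"):
    f=ctrl.grab_frame(n); pickle.dump(f,open(f"{n}0.pkl","wb"))
    cv2.imwrite(f"pics/{n}0.png",f["color"][:,:,::-1])
    print(n,f["fx"],f["fy"],f["cx"],f["cy"],f["k1"],f["R"].round(3).tolist(),f["t"].round(3).tolist())
s=ctrl.state(); print(s["time_s"],s["ee_pos"],s["ee_rot"],s["force"],s["grip_width"],ctrl.hold_point_z)
E
```

```text
pics
scene 466.9276465765614 466.9276465765614 275.4109672576193 211.11172169417708 0.011654973442872479 [[-0.161, 0.987, -0.0], [0.828, 0.135, -0.544], [-0.537, -0.088, -0.839]] [0.107, -0.437, 1.568]
top 393.28804764419175 393.28804764419175 283.3558902201499 205.53065378837104 -0.10733720833948476 [[-0.015, -1.0, -0.002], [-0.997, 0.015, -0.072], [0.072, 0.001, -0.997]] [-0.031, 0.562, 1.013]
0.1 [ 0.22732907 -0.63486545  0.23007731] [-3.09328934e+00 -5.36996361e-01  4.01072421e-04] [ 0.95393065 -0.85315386 -0.71819607] 0.08526761334424436 0.0187
```

View pics/scene0.png

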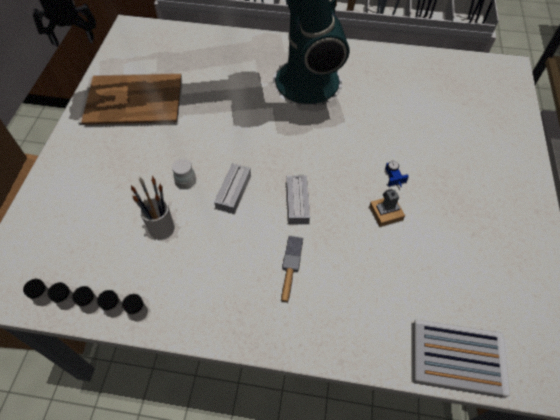

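View pics/top0.png

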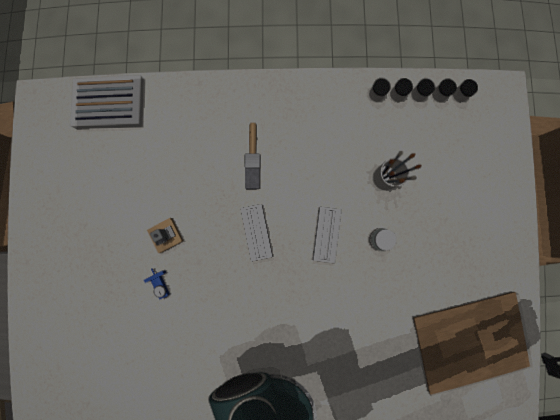

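The grey gauge on its stand is at scene (389,203) and top (163,236). The blue look-alike, with no stand, is at scene (396,173) and top (158,284). The grey one on the wooden block fits the description, so I'm confirming it in enlarged crops.

Run:
```python
import cv2,pickle,numpy as np
T=pickle.load(open("top0.pkl","rb"))["color"][:,:,::-1]; S=pickle.load(open("scene0.pkl","rb"))["color"][:,:,::-1]
def c(im,x,y,w,h,s): return cv2.resize(im[y:y+h,x:x+w],None,fx=s,fy=s,interpolation=cv2.INTER_CUBIC)
a=c(T,135,205,60,110,5); b=c(S,360,150,60,80,7)
o=np.zeros((560,720+10,3),np.uint8); o[:550,:300]=a; o[:560,305:725]=b
cv2.imwrite("pics/crop1.png",o)
o=np.zeros((600,800,3),np.uint8); o[:300,:480]=c(T,230,195,120,75,4); o[300:600,:520]=c(S,200,155,130,75,4)
o=np.clip((o.astype(float)-60)*1.4,0,255).astype(np.uint8)
cv2.imwrite("pics/crop2.png",o)
```

```text
(no output)
```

View pics/crop1.png

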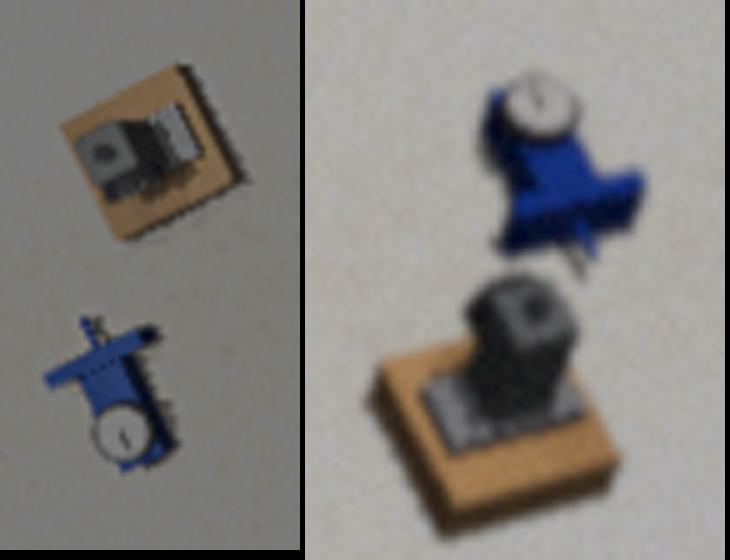

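View pics/crop2.png

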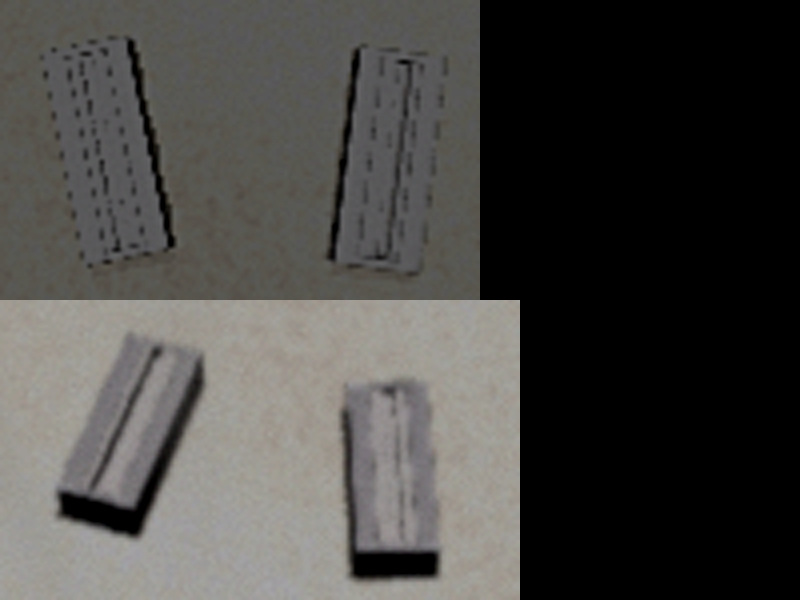

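The crops confirm it: the grey gauge stands on the wooden block, and the blue one lies on the counter. Next I'm fitting poses with the calibration.

```bash
cat > h.py <<'E'
import numpy as np, cv2, pickle
from scipy.optimize import minimize
from scipy.ndimage import map_coordinates, gaussian_filter
def K(f): return np.array([[f["fx"],0,f["cx"]],[0,f["fy"],f["cy"]],[0,0,1]])
def D(f): return np.array([f["k1"],0,0,0,0.])
def proj(f,X):
    X=np.atleast_2d(X).astype(float)
    return cv2.projectPoints(X,cv2.Rodrigues(f["R"])[0],f["t"],K(f),D(f))[0][:,0]
def toplane(f,uv,z):
    n=cv2.undistortPoints(np.array(uv,float).reshape(-1,1,2),K(f),D(f))[:,0]
    d=np.c_[n,np.ones(len(n))]@f["R"]; c=-f["R"].T@f["t"]
    return c+d*((z-c[2])/d[:,2])[:,None]
def grad(f):
    g=gaussian_filter(f["color"].astype(float).mean(2),0.8)
    return np.hypot(*np.gradient(g)), g
def box(lx,ly,z0,z1):
    a=np.array([[-lx,-ly],[lx,-ly],[lx,ly],[-lx,ly]])/2
    return np.r_[np.c_[a,[z0]*4],np.c_[a,[z1]*4]]
def place(p,P):
    c,s=np.cos(p[2]),np.sin(p[2])
    return np.c_[P[:,0]*c-P[:,1]*s+p[0],P[:,0]*s+P[:,1]*c+p[1],P[:,2]]
E
python3 - <<'E'
from h import *
T=pickle.load(open("top0.pkl","rb"));S=pickle.load(open("scene0.pkl","rb"))
# top-view px of rail tops corners (crop/4 + offset)
A=np.array([[42,53],[130,38],[174,246],[88,264]])/4+[230,195]
B=np.array([[356,46],[446,56],[418,272],[330,260]])/4+[230,195]
As=np.array([[346,382],[426,380],[438,550],[354,550]]); As=np.c_[As[:,0],As[:,1]-300]/4+[200,155]
Bs=np.array([[128,335],[204,352],[138,508],[60,490]]); Bs=np.c_[Bs[:,0],Bs[:,1]-300]/4+[200,155]
for n,a,b in(("A",A,As),("B",B,Bs)):
  for f,u in((T,a),(S,b)):
    X=toplane(f,u,.036); print(n,X.mean(0).round(4),(X[:,:2]*1000).round(0).tolist(),[round(float(np.linalg.norm(X[i]-X[i-1])),3) for i in range(4)])
st=np.array([[182,66],[62,126],[122,240],[240,180]])/5+[135,205]
X=toplane(T,st,.026);print("st",X.mean(0).round(4),(X[:,:2]*1000).round(0).tolist(),[round(float(np.linalg.norm(X[i]-X[i-1])),3) for i in range(4)])
ss=np.array([[380-305,362],[450-305,512],[620-305,460],[545-305,340]])/7+[360,150]
X=toplane(S,ss,.026);print("st",X.mean(0).round(4),(X[:,:2]*1000).round(0).tolist(),[round(float(np.linalg.norm(X[i]-X[i-1])),3) for i in range(4)])
E
```

```text
A [0.492  0.0295 0.036 ] [[555.0, 72.0], [564.0, 15.0], [430.0, -12.0], [419.0, 43.0]] [0.139, 0.058, 0.137, 0.056]
A [0.4959 0.0338 0.036 ] [[433.0, -6.0], [422.0, 49.0], [560.0, 74.0], [569.0, 19.0]] [0.139, 0.056, 0.141, 0.055]
B [ 0.4839 -0.1504  0.036 ] [[557.0, -131.0], [549.0, -190.0], [411.0, -168.0], [419.0, -112.0]] [0.139, 0.059, 0.14, 0.057]
B [ 0.4879 -0.1466  0.036 ] [[416.0, -166.0], [422.0, -110.0], [559.0, -128.0], [554.0, -183.0]] [0.139, 0.057, 0.138, 0.055]
st [0.4868 0.2722 0.026 ] [[532.0, 256.0], [501.0, 320.0], [441.0, 288.0], [472.0, 225.0]] [0.068, 0.072, 0.068, 0.07]
st [0.4952 0.2781 0.026 ] [[477.0, 232.0], [541.0, 261.0], [507.0, 324.0], [456.0, 295.0]] [0.066, 0.071, 0.071, 0.059]
```

```bash
cat >> h.py <<'E'
def samp(P,E,n=40):
    t=np.linspace(0.02,.98,n)[:,None]
    return np.concatenate([P[i]*(1-t)+P[j]*t for i,j in E])
def fit(f,p0,P,E):
    G,_=grad(f)
    def cost(d,s):
        p=np.array(p0)+np.array([d[0]/1e3,d[1]/1e3,d[2]/1e2])
        uv=proj(f,place(p,samp(P,E)))
        return -map_coordinates(s,[uv[:,1],uv[:,0]],order=1).mean()
    best=np.zeros(3)
    for sg in(1.2,.5):
        s=gaussian_filter(G,sg)
        best=minimize(cost,best,args=(s,),method="Nelder-Mead",options=dict(initial_simplex=best+np.array([[0,0,0],[3,0,0],[0,3,0],[0,0,4]])) ).x
    return np.array(p0)+best/[1e3,1e3,1e2]
E
python3 - <<'E'
from h import *
T=pickle.load(open("top0.pkl","rb"));S=pickle.load(open("scene0.pkl","rb"))
top=[(4,5),(5,6),(6,7),(7,4)]
R=box(.14,.056,0,.036); ST=box(.07,.07,0,.026)
res={}
for n,p0,P in(("A",(.494,.031,.19),R),("B",(.486,-.148,-.145),R),("stand",(.491,.275,.48),ST)):
  for nm,f in(("T",T),("S",S)):
    p=fit(f,p0,P,top); res[n,nm]=p; print(n,nm,p.round(4))
for nm,f in(("T",T),("S",S)):
  s=4 if nm=="T" else 4
  im=cv2.resize(f["color"][:,:,::-1],None,fx=s,fy=s,interpolation=cv2.INTER_CUBIC)
  for n,P in(("A",R),("B",R),("stand",ST)):
    uv=((proj(f,place(res[n,nm],P))+.5)*s-.5).round().astype(int)
    for i,j in top: cv2.line(im,uv[i].tolist(),uv[j].tolist(),(0,0,255),1)
  if nm=="T": cv2.imwrite("pics/fitT.png",cv2.resize(im[195*s:265*s,140*s:350*s],(800,267)))
  else: cv2.imwrite("pics/fitS.png",im[155*s:230*s,205*s:405*s])
E
```

```text
A T [0.494  0.0342 0.1911]
A S [0.4965 0.0285 0.184 ]
B T [ 0.4795 -0.1484 -0.0773]
B S [ 0.487  -0.1503 -0.1406]
stand T [0.4881 0.2684 0.4784]
stand S [0.5062 0.2724 0.4819]
```

View pics/fitT.png

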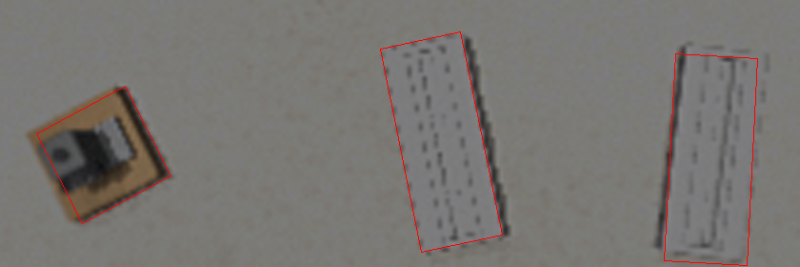

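View pics/fitS.png

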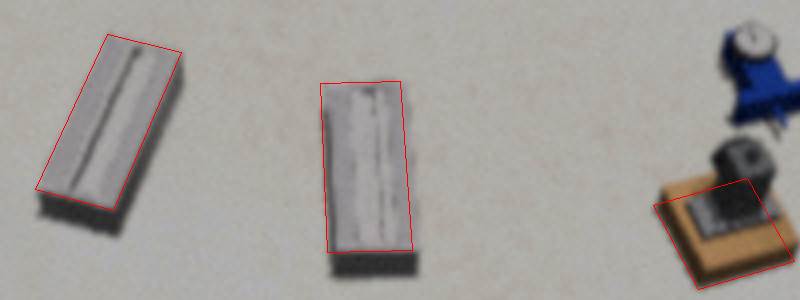

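Run:
```python
from h import *
T=pickle.load(open("top0.pkl","rb"));S=pickle.load(open("scene0.pkl","rb"))
def c(f,x,y,w,h,s,nm):
    im=f["color"][y:y+h,x:x+w,::-1].astype(float); im=np.clip((im-im.min())*255/(np.percentile(im,99.5)-im.min()),0,255).astype(np.uint8)
    im=cv2.resize(im,None,fx=s,fy=s,interpolation=cv2.INTER_CUBIC)
    # pixel (u,v) center at ((u-x)+.5)*s
    for k in range(0,w,5): cv2.line(im,(int((k+.5)*s),0),(int((k+.5)*s),6 if k%10 else 12),(0,0,255),1)
    for k in range(0,h,5): cv2.line(im,(0,int((k+.5)*s)),(6 if k%10 else 12,int((k+.5)*s)),(0,0,255),1)
    return im
a=c(T,144,214,45,43,8,"");b=c(S,366,182,45,46,8,"")
o=np.zeros((380,740,3),np.uint8);o[:a.shape[0],:a.shape[1]]=a;o[:b.shape[0],370:370+b.shape[1]]=b
cv2.imwrite("pics/cs.png",o)
```

```text
(no output)
```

View pics/cs.png

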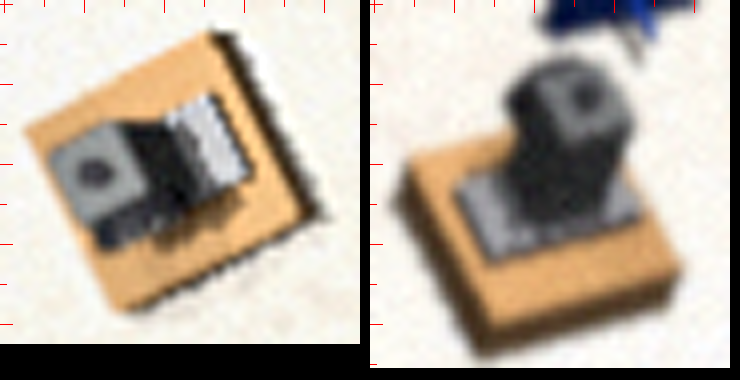

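Run:
```python
from h import *
T=pickle.load(open("top0.pkl","rb"));S=pickle.load(open("scene0.pkl","rb"))
t=lambda L:np.array(L)/8-.5+[144,214]
s=lambda L:(np.array(L)-[370,0])/8-.5+[366,182]
def rect(X,lx,ly):
    # fit rectangle
    from scipy.optimize import least_squares
    M=np.array([[-lx,-ly],[lx,-ly],[lx,ly],[-lx,ly]])/2
    best=None
    for k in range(4):
      for a0 in (0.2,0.5,-.1):
        r=least_squares(lambda p:(place(p,np.c_[np.roll(M,k,0),np.zeros(4)])[:,:2]-X[:,:2]).ravel(),[*X.mean(0)[:2],a0])
        if abs(r.x[2])<1 and (best is None or r.cost<best.cost): best=r
    return best.x.round(4),np.abs(best.fun).max().round(4)
print("standT",rect(toplane(T,t([(25,128),(212,32),(303,215),(120,312)]),.026),.07,.07))
X=toplane(S,s([(408,160),(480,325),(680,270)]),.026); print("standS edges",np.diff(X,axis=0).round(4).tolist(),"centre",((X[0]+X[2])/2).round(4), np.arctan2(-(X[1]-X[0])[1]*-1,(X[1]-X[0])[0]))
X=toplane(S,s([(455,185),(490,262),(640,215)]),.036); print("footS",np.diff(X,axis=0).round(4).tolist(),((X[0]+X[2])/2).round(4))
print("capT",toplane(T,t([(96,173)]),.094).round(4),"capS",toplane(S,s([(587,97)]),.094).round(4))
print("footendT",toplane(T,t([(208,95),(250,178)]),.036).round(4))
A=np.array([[42,53],[130,38],[174,246],[88,264]])/4-.5*0+[230,195]-.375
B=np.array([[356,46],[446,56],[418,272],[330,260]])/4+[230,195]-.375
As=np.array([[346,382],[426,380],[438,550],[354,550]]); As=np.c_[As[:,0],As[:,1]-300]/4+[200,155]-.375
Bs=np.array([[128,335],[204,352],[138,508],[60,490]]); Bs=np.c_[Bs[:,0],Bs[:,1]-300]/4+[200,155]-.375
for n,f,u in(("AT",T,A),("AS",S,As),("BT",T,B),("BS",S,Bs)): print(n,rect(toplane(f,u,.036),.14,.056))
```

```text
standT (array([ 0.4885,  0.2754, -0.1771]), np.float64(0.0865))
standS edges [[0.0624, 0.0269, 0.0], [-0.0324, 0.0648, 0.0]] centre [0.4911 0.2764 0.026 ] 0.4069452262387966
footS [[0.029, 0.0128, 0.0], [-0.0268, 0.0486, 0.0]] [0.492 0.276 0.036]
capT [[0.4883 0.2759 0.094 ]] capS [[0.4905 0.277  0.094 ]]
footendT [[0.5133 0.2579 0.036 ]
 [0.4862 0.244  0.036 ]]
AT (array([0.493 , 0.0305, 0.2063]), np.float64(0.0565))
AS (array([0.4949, 0.0327, 0.186 ]), np.float64(0.0551))
BT (array([ 0.4849, -0.1494, -0.148 ]), np.float64(0.057))
BS (array([ 0.4869, -0.1479, -0.1323]), np.float64(0.0563))
```

Run:
```python
from h import *
T=pickle.load(open("top0.pkl","rb"));S=pickle.load(open("scene0.pkl","rb"))
bias={"T":np.array([-.0011,-.0009]),"S":np.array([.0011,.0009])}
rows=[]
for n,p in(("A",(.494,.0316,.193)),("B",(.486,-.1487,-.137))):
  for nm,f in(("T",T),("S",S)):
    xs=np.arange(-.08,.08,.0004); ys=np.arange(.036,-.0361,-.0004)
    gx,gy=np.meshgrid(xs,ys)
    P=place((p[0]+bias[nm][0],p[1]+bias[nm][1],p[2]),np.c_[gx.ravel(),gy.ravel(),np.full(gx.size,.036)])
    uv=proj(f,P); im=map_coordinates(gaussian_filter(f["color"].astype(float).mean(2),0),[uv[:,1],uv[:,0]],order=3).reshape(gx.shape)
    lo,hi=np.percentile(im,[2,98]); im=np.clip((im-lo)/(hi-lo)*255,0,255)
    prof=im[:,100:300].mean(1); k=[(round(float(ys[i]*1e3),1),int(prof[i])) for i in range(0,len(ys),5)]
    print(n,nm,k)
    im=cv2.cvtColor(im.astype(np.uint8),cv2.COLOR_GRAY2BGR)
    for y in(.028,.013,0,-.013,-.028):
        r=int((.036-y)/.0004); im[r,:15]=(0,0,255); im[r,-15:]=(0,0,255)
    rows.append(im)
cv2.imwrite("pics/rect.png",np.vstack([np.hstack(rows[:2]),np.hstack(rows[2:])]))
```

```text
A T [(36.0, 225), (34.0, 225), (32.0, 210), (30.0, 194), (28.0, 229), (26.0, 243), (24.0, 238), (22.0, 238), (20.0, 239), (18.0, 239), (16.0, 205), (14.0, 192), (12.0, 238), (10.0, 246), (8.0, 204), (6.0, 167), (4.0, 221), (2.0, 246), (0.0, 234), (-2.0, 230), (-4.0, 237), (-6.0, 240), (-8.0, 236), (-10.0, 203), (-12.0, 202), (-14.0, 240), (-16.0, 239), (-18.0, 238), (-20.0, 241), (-22.0, 250), (-24.0, 225), (-26.0, 60), (-28.0, 3), (-30.0, 104), (-32.0, 213), (-34.0, 241), (-36.0, 230)]
A S [(36.0, 251), (34.0, 248), (32.0, 242), (30.0, 227), (28.0, 212), (26.0, 205), (24.0, 202), (22.0, 198), (20.0, 196), (18.0, 195), (16.0, 193), (14.0, 196), (12.0, 217), (10.0, 232), (8.0, 222), (6.0, 200), (4.0, 207), (2.0, 227), (0.0, 235), (-2.0, 234), (-4.0, 235), (-6.0, 239), (-8.0, 238), (-10.0, 228), (-12.0, 213), (-14.0, 205), (-16.0, 201), (-18.0, 200), (-20.0, 198), (-22.0, 194), (-24.0, 181), (-26.0, 138), (-28.0, 90), (-30.0, 103), (-32.0, 167), (-34.0, 224), (-36.0, 246)]
B T [(36.0, 231), (34.0, 227), (32.0, 179), (30.0, 48), (28.0, 3), (26.0, 141), (24.0, 248), (22.0, 243), (20.0, 2
[... 168 characters left out ...]
 (-8.0, 137), (-10.0, 225), (-12.0, 222), (-14.0, 184), (-16.0, 212), (-18.0, 241), (-20.0, 237), (-22.0, 236), (-24.0, 236), (-26.0, 228), (-28.0, 206), (-30.0, 196), (-32.0, 222), (-34.0, 229), (-36.0, 226)]
B S [(36.0, 139), (34.0, 87), (32.0, 62), (30.0, 60), (28.0, 78), (26.0, 125), (24.0, 175), (22.0, 199), (20.0, 204), (18.0, 204), (16.0, 201), (14.0, 198), (12.0, 205), (10.0, 220), (8.0, 232), (6.0, 239), (4.0, 241), (2.0, 241), (0.0, 236), (-2.0, 214), (-4.0, 163), (-6.0, 116), (-8.0, 130), (-10.0, 183), (-12.0, 212), (-14.0, 207), (-16.0, 198), (-18.0, 198), (-20.0, 200), (-22.0, 199), (-24.0, 197), (-26.0, 196), (-28.0, 202), (-30.0, 218), (-32.0, 239), (-34.0, 251), (-36.0, 254)]
```

View pics/rect.png

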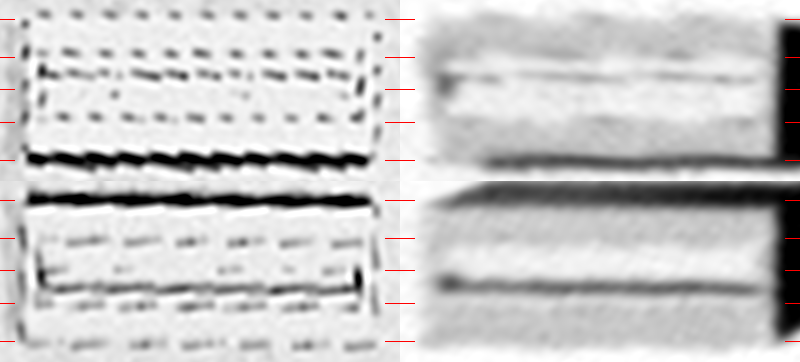

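The rectified views show both rails cleanly. Slot A (left in top) lies about +2 mm in my frame, and slot B about -3.8 mm. Next is the grasp.

```bash
cat >> h.py <<'E'
def rv(a): return np.pi*np.array([np.cos(a/2),np.sin(a/2),0])
def show(ctrl,msg=""):
    s=ctrl.state(); print(msg,"t",round(s["time_s"],2),"p",np.round(s["ee_pos"],4),"F",np.round(s["force"],2),"M",np.round(s["moment"],2),"w",round(s["grip_width"],4))
    return s
E
python3 - <<'E'
from rig import ctrl
from h import *
g=np.array([.4897,.2762]); a=.465
show(ctrl)
ctrl.movep([*g,.150],rv(a)); show(ctrl,"above")
for n in("scene","top"):
    f=ctrl.grab_frame(n); cv2.imwrite(f"pics/{n}1.png",f["color"][:,:,::-1])
ctrl.servo_line([*g,.0493],rate=.1,guard=8); show(ctrl,"down")
ctrl.grasp(60); show(ctrl,"grip")
ctrl.servo_line([*g,.058],rate=.05); ctrl.wait(.2); show(ctrl,"lift")
print(ctrl.state()["joint_positions"])
f=ctrl.grab_frame("scene"); cv2.imwrite("pics/scene2.png",cv2.resize(f["color"][130:260,320:480,::-1],None,fx=4,fy=4,interpolation=2))
E
```

```text
t 0.1 p [ 0.2273 -0.6349  0.2301] F [ 0.95 -0.85 -0.72] M [-0.04 -0.04 -0.09] w 0.0853
above t 3.42 p [0.4902 0.2756 0.1501] F [-0.43  0.78 -0.08] M [0.03 0.02 0.03] w 0.085
down t 4.68 p [0.4904 0.2766 0.0501] F [ 0.69  0.03 -0.24] M [ 0.01 -0.04  0.01] w 0.0854
grip t 5.26 p [0.4899 0.2769 0.0499] F [-2.02  3.23  3.45] M [0.36 0.29 0.02] w 0.0255
lift t 5.78 p [0.4892 0.2758 0.0574] F [ 0.15 -0.2  -5.42] M [-0.02 -0.02  0.01] w 0.0252
[ 4.69043165e-01  2.23202550e-01  2.00263074e+00 -1.38681937e-04
  9.16994545e-01  1.57505836e+00]
```

View pics/scene2.png

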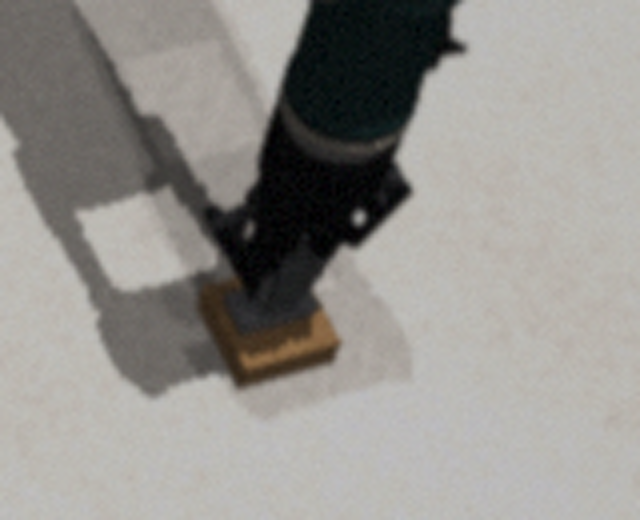

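```bash
cat >> h.py <<'E'
RA=(.494,.0316,.193); RB=(.486,-.1487,-.137)
def rp(r,x,y): return place(r,np.array([[x,y,0.]]))[0,:2]
def favg(ctrl,n=10):
    L=[]
    for _ in range(n): ctrl.wait(.02); L.append(ctrl.state()["force"])
    return np.mean(L,0)
def rf(r,F): # force in rail frame
    c,s=np.cos(r[2]),np.sin(r[2]); return np.round([F[0]*c+F[1]*s,-F[0]*s+F[1]*c,F[2]],2)
def rpos(r,p):
    c,s=np.cos(r[2]),np.sin(r[2]); d=np.array(p[:2])-r[:2]; return np.round(np.array([d[0]*c+d[1]*s,-d[0]*s+d[1]*c,p[2]])*1e3,2)
E
python3 - <<'E'
from rig import ctrl
from h import *
s=ctrl.state()["ee_pos"]
ctrl.servo_line([s[0],s[1],.13],rate=.15)
ctrl.movep([*rp(RA,0,.002),.10],rv(RA[2])); ctrl.wait(.2)
F0=favg(ctrl); s=show(ctrl,"hover"); print(rf(RA,F0),rpos(RA,s["ee_pos"]))
hit=ctrl.servo_line([*rp(RA,0,.002),.073],rate=.03,guard=2.2); F=favg(ctrl); s=show(ctrl,hit); print(rf(RA,F-F0),rpos(RA,s["ee_pos"]))
np.save("F0.npy",F0)
f=ctrl.grab_frame("scene"); cv2.imwrite("pics/scene3.png",cv2.resize(f["color"][110:260,220:400,::-1],None,fx=4,fy=4,interpolation=2))
E
```

```text
hover t 7.8 p [0.4938 0.0344 0.1001] F [ 0.47 -0.37 -6.26] M [ 0.02  0.   -0.04] w 0.0255
[-0.12  0.27 -6.05] [  0.34   2.75 100.14]
False t 9.02 p [0.4938 0.0336 0.0733] F [ 1.27  0.52 -5.95] M [ 0.07 -0.    0.01] w 0.0251
[-0.1  -0.03  0.46] [ 0.22  1.98 73.28]
```

View pics/scene3.png

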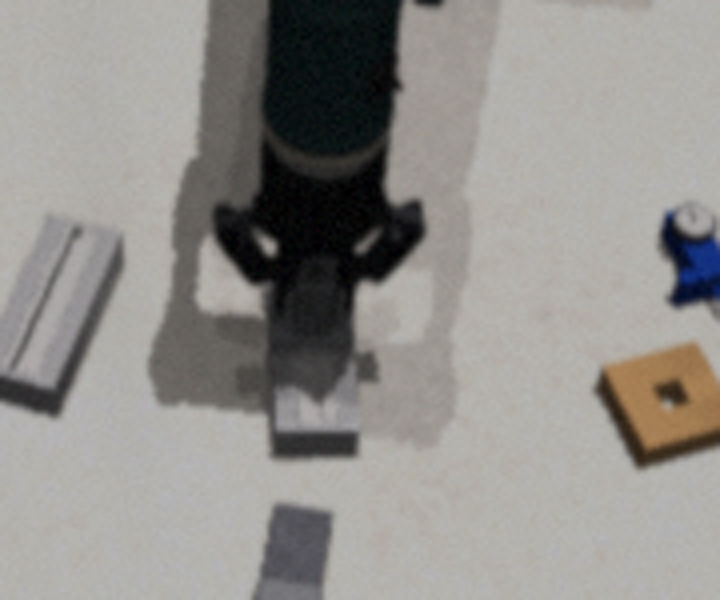

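No contact 3.6 mm below the insert level, so the probe is in the slot. Next I'll feel both walls to centre it, then press.

Run:
```python
from rig import ctrl
from h import *
F0=np.load("F0.npy"); r=RA
for y in(.0055,.002,-.0015):
    hit=ctrl.servo_line([*rp(r,0,y),.073],rate=.012,guard=2.5)
    p=rpos(r,ctrl.state()["ee_pos"]); F=favg(ctrl,5); print(hit,p,rpos(r,ctrl.state()["ee_pos"]),rf(r,F-F0))
show(ctrl)
```

```text
False [7.000e-02 5.390e+00 7.307e+01] [ 0.08  5.36 73.07] [ 0.11 -1.75  0.78]
False [-6.000e-02  2.010e+00  7.294e+01] [-7.000e-02  2.060e+00  7.296e+01] [0.08 0.11 0.52]
True [-1.37  1.83 71.66] [-2.69  1.96 70.6 ] [-0.06 -0.26  0.19]
 t 10.42 p [0.491  0.033  0.0706] F [ 0.16 -0.5  -5.08] M [ 0.08 -0.26  0.03] w 0.0255
```

Run:
```python
from rig import ctrl
from h import *
F0=np.load("F0.npy"); r=RA
for _ in range(3):
    s=show(ctrl); print(rpos(r,s["ee_pos"]),s["ee_rot"].round(3),rv(RA[2]).round(3),s["dq"].round(4)); ctrl.wait(.1)
f=ctrl.grab_frame("scene"); cv2.imwrite("pics/scene4.png",cv2.resize(f["color"][110:260,220:400,::-1],None,fx=4,fy=4,interpolation=2))
```

```text
t 10.42 p [0.491  0.033  0.0706] F [ 0.16 -0.5  -5.08] M [ 0.08 -0.26  0.03] w 0.0255
[-2.69  1.96 70.6 ] [-3.126 -0.302  0.008] [3.127 0.303 0.   ] [ 0.0003  0.0055  0.0093 -0.0057 -0.0042  0.0019]
 t 10.52 p [0.491  0.033  0.0704] F [ 0.79 -0.6  -3.9 ] M [ 0.02 -0.11 -0.04] w 0.0252
[-2.72  1.97 70.42] [-3.126 -0.302  0.008] [3.127 0.303 0.   ] [-0.0007  0.0001 -0.0004 -0.0004  0.0002 -0.0007]
 t 10.62 p [0.491  0.033  0.0704] F [ 0.7   0.62 -4.62] M [ 0.06 -0.17  0.01] w 0.0253
[-2.7   1.96 70.44] [-3.126 -0.302  0.009] [3.127 0.303 0.   ] [-0.0003  0.0013 -0.0006 -0.0014  0.0023 -0.0006]
```

View pics/scene4.png

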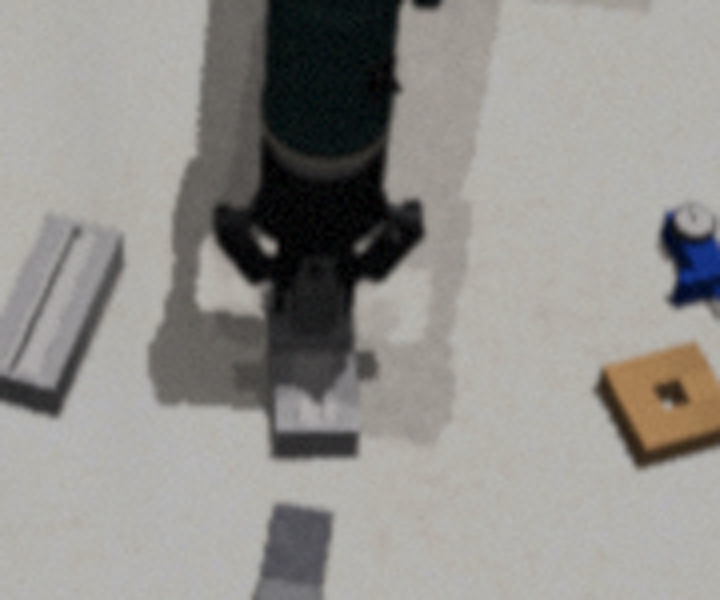

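Run:
```python
from rig import ctrl
from h import *
F0=np.load("F0.npy"); r=RA
def rep(m,n=5):
    F=favg(ctrl,n); s=ctrl.state(); print(m,round(s["time_s"],2),rpos(r,s["ee_pos"]),rf(r,F-F0),s["ee_rot"].round(3),s["moment"].round(2))
ctrl.servo_line([*rp(r,0,.002),.073],rate=.02,rot=rv(r[2])); rep("back")
for y in (.0005,-.001,-.002):
    h=ctrl.servo_line([*rp(r,0,y),.073],rate=.012,rot=rv(r[2]),guard=4); rep((y,h))
    if h: break
```

```text
back 11.18 [-0.34  2.08 72.76] [ 0.13 -0.21  0.52] [-3.127e+00 -3.030e-01  1.000e-03] [-0.01  0.01  0.  ]
(0.0005, True) 11.47 [-2.79  1.86 70.5 ] [ 0.45 -0.06  0.74] [-3.125 -0.301  0.009] [ 0.19 -0.23  0.  ]
```

Run:
```python
from rig import ctrl
from h import *
F0=np.load("F0.npy"); r=RA
def rep(m,n=6):
    F=favg(ctrl,n); s=ctrl.state(); print(m,round(s["time_s"],2),rpos(r,s["ee_pos"]),rf(r,F-F0),s["moment"].round(2))
ctrl.servo_line([*rp(r,0,.0037),.073],rate=.02,rot=rv(r[2])); rep("back")
for y in (.0025,.0018,.0012,.0006):
    ctrl.servo_line([*rp(r,0,y),.073],rate=.012,rot=rv(r[2])); rep(y)
```

```text
back 11.93 [-0.38  3.77 72.7 ] [ 0.28 -0.13  0.74] [-0.   -0.03  0.04]
0.0025 12.28 [-2.000e-02  2.430e+00  7.298e+01] [-0.24 -0.21  0.16] [-0.03 -0.02  0.01]
0.0018 12.63 [-4.000e-02  1.870e+00  7.299e+01] [0.07 0.23 0.32] [0.08 0.02 0.02]
0.0012 12.98 [-4.000e-02  1.540e+00  7.297e+01] [-0.24  2.62  0.44] [0.69 0.07 0.  ]
0.0006 13.33 [-7.000e-02  1.310e+00  7.295e+01] [0.18 4.8  0.56] [ 1.08  0.17 -0.  ]
```

Walls were felt at y ≈ 1.87 and ≈ 5.15 mm, so the slot centre is about 3.5 mm in the frame. Now pressing down in steps and logging the force profile.

```bash
cat > press.py <<'E'
from rig import ctrl
from h import *
def press(r,y,zs,target=12.5,x=0,log=True):
    F0=np.load("F0.npy")
    for z in zs:
        ctrl.servo_line([*rp(r,x,y),z],rate=.015,rot=rv(r[2])); ctrl.wait(.1)
        F=favg(ctrl,5); s=ctrl.state(); fz=(F-F0)[2]
        print(round(s["time_s"],2),"cmd",z,rpos(r,s["ee_pos"]),rf(r,F-F0),s["moment"].round(2))
        if fz>target: return True
    return False
E
python3 - <<'E'
from press import *
r=RA
ctrl.servo_line([*rp(r,0,.0035),.073],rate=.02,rot=rv(r[2])); F0=np.load("F0.npy")
print(press(r,.0035,[.0725,.0685,.0665,.0645,.0625,.0612],target=9.5))
E
```

```text
14.06 cmd 0.0725 [ 0.    3.43 72.49] [-0.04  0.06  0.16] [ 0.03 -0.    0.01]
14.66 cmd 0.0685 [ 0.37  3.44 68.8 ] [ 0.07 -0.22  3.23] [-0.02 -0.08  0.03]
15.12 cmd 0.0665 [ 0.31  3.45 66.69] [ 0.71 -0.7   3.86] [-0.01 -0.19  0.03]
15.59 cmd 0.0645 [ 0.27  3.43 64.67] [ 1.31 -0.44  5.09] [ 0.01 -0.35  0.  ]
16.06 cmd 0.0625 [ 0.22  3.47 62.64] [ 1.62 -0.79  6.19] [-0.06 -0.3  -0.03]
16.49 cmd 0.0612 [ 0.21  3.48 61.33] [ 2.18 -0.51  6.64] [-0.05 -0.34 -0.  ]
False
```

Run:
```python
from press import *
r=RA
print(press(r,.0035,[.0604,.0599,.0594,.0589,.0585,.0581],target=11))
```

```text
16.93 cmd 0.0604 [ 0.21  3.46 60.52] [ 2.38 -1.03  6.71] [-0.03 -0.46  0.  ]
17.36 cmd 0.0599 [ 0.18  3.46 60.  ] [ 2.23 -0.77  7.46] [-0.04 -0.54 -0.03]
17.79 cmd 0.0594 [ 0.22  3.48 59.85] [ 1.46 -0.91 11.22] [-0.06 -0.25 -0.01]
True
```

Foot contact is clear: the stiffness jumps at TCP z ≈ 59.9 mm. The probe touched at ≈ 70.7 mm, so it is pushed in about 11 mm, which means a shallow slot. Pressing slightly more and holding.

Run:
```python
from press import *
r=RA
press(r,.0035,[.0591],target=11)
F0=np.load("F0.npy")
for _ in range(3):
    F=favg(ctrl,20); s=ctrl.state(); print(round(s["time_s"],2),rpos(r,s["ee_pos"]),rf(r,F-F0),s["moment"].round(2),s["ee_rot"].round(4))
f=ctrl.grab_frame("scene"); pickle.dump(f,open("sA.pkl","wb")); cv2.imwrite("pics/scene5.png",cv2.resize(f["color"][140:240,250:350,::-1],None,fx=6,fy=6,interpolation=2))
# lift
ctrl.servo_line([*rp(r,0,.0035),.10],rate=.08,rot=rv(r[2])); 
ctrl.servo_line([*rp(r,0,.0035),.12],rate=.15,rot=rv(r[2])); 
ctrl.movep([*rp(RB,0,-.003),.10],rv(RB[2])); ctrl.wait(.2)
F0=favg(ctrl); np.save("F0.npy",F0); s=show(ctrl,"hover"); print(F0)
```

```text
18.23 cmd 0.0591 [ 0.25  3.48 59.85] [ 0.56 -0.46 13.42] [-0.1  -0.08  0.03]
18.56 [ 0.25  3.49 59.84] [ 0.44 -0.45 13.5 ] [-0.13 -0.09  0.06] [3.1269e+00 3.0290e-01 5.0000e-04]
18.89 [ 0.21  3.5  59.82] [ 0.48 -0.56 13.73] [-0.1  -0.08 -0.02] [-3.127e+00 -3.027e-01 -4.000e-04]
19.23 [ 0.23  3.5  59.83] [ 0.19 -0.71 13.69] [-0.07 -0.12  0.01] [3.127e+00 3.027e-01 5.000e-04]
hover t 21.36 p [ 0.4859 -0.1509  0.1001] F [-0.32  0.25 -5.61] M [-0.03 -0.01  0.01] w 0.0256
[-0.22511343  0.03085776 -6.09552795]
```

View pics/scene5.png

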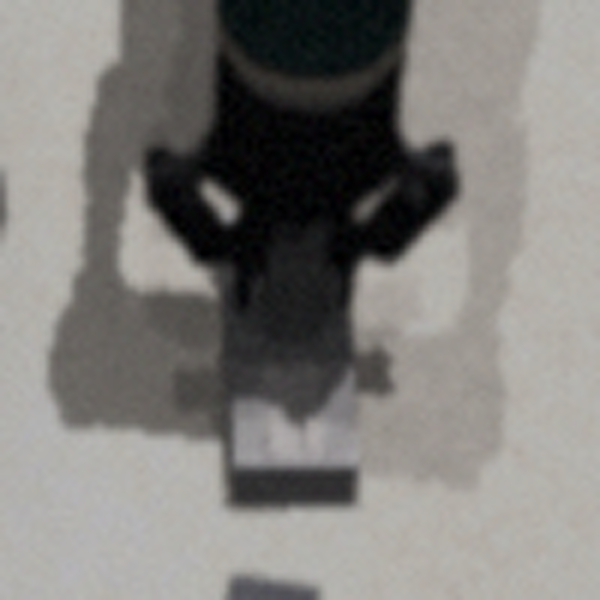

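Rail A is shallow: foot flat, 13.5 N held for over 1 s, probe in about 11 mm. Now rail B.

Run:
```python
from press import *
r=RB; F0=np.load("F0.npy")
def rep(m,n=6):
    F=favg(ctrl,n); s=ctrl.state(); print(m,round(s["time_s"],2),rpos(r,s["ee_pos"]),rf(r,F-F0),s["moment"].round(2)); return rf(r,F-F0)
y0=-.0025
ctrl.servo_line([*rp(r,0,y0),.078],rate=.06,rot=rv(r[2])); rep("at78",3)
ctrl.servo_line([*rp(r,0,y0),.073],rate=.025,rot=rv(r[2])); f=rep("at73")
if f[2]<1.5:
  for d in(1,-1):
    for k in(.001,.0017,.0024,.0031):
      ctrl.servo_line([*rp(r,0,y0+d*k),.073],rate=.012,rot=rv(r[2])); f=rep(round(y0+d*k,4),5)
      if abs(f[1])>1.6: break
```

```text
at78 21.93 [-6.000e-02 -2.530e+00  7.775e+01] [0.21 0.11 0.04] [-0.03 -0.01 -0.01]
at73 22.38 [ 6.000e-02 -2.510e+00  7.307e+01] [-0.05 -0.56  0.27] [-0.03 -0.04  0.03]
-0.0015 22.71 [ 0.13 -1.55 73.12] [ 0.63 -0.28  0.34] [-0.07  0.02 -0.03]
-0.0008 23.04 [ 0.16 -1.19 73.14] [ 0.39 -2.9   0.81] [-0.62  0.08 -0.04]
-0.0035 23.5 [-0.15 -3.28 72.87] [ 0.07  0.11 -0.02] [ 0.02 -0.01 -0.02]
-0.0042 23.83 [-0.   -4.16 73.01] [-0.13 -0.12  0.15] [-0.02 -0.03 -0.08]
-0.0049 24.17 [-1.000e-02 -4.850e+00  7.299e+01] [-0.04  0.26  0.28] [ 0.13 -0.03  0.05]
-0.0056 24.5 [-4.000e-02 -5.210e+00  7.297e+01] [0.48 3.43 0.31] [ 0.68 -0.11  0.03]
```

Run:
```python
from press import *
r=RB; F0=np.load("F0.npy"); y=-.0032
ctrl.servo_line([*rp(r,0,y),.073],rate=.02,rot=rv(r[2]))
press(r,y,[.069,.0665,.0645,.0625,.0610,.0604,.0599,.0595,.0591,.0588,.0585,.0582],target=9)
```

```text
25.37 cmd 0.069 [ 6.000e-02 -3.240e+00  6.905e+01] [ 0.36 -0.57 -0.36] [ 0.08 -0.    0.  ]
25.87 cmd 0.0665 [ 1.00e-02 -3.20e+00  6.65e+01] [ 0.15 -0.28  0.35] [-0.03 -0.06 -0.11]
26.33 cmd 0.0645 [ 0.19 -3.25 64.62] [ 0.88 -0.35  1.32] [-0.05 -0.17 -0.06]
26.8 cmd 0.0625 [ 0.28 -3.24 62.73] [0.67 0.26 2.71] [-0.01 -0.06 -0.02]
27.23 cmd 0.061 [ 0.19 -3.23 61.12] [ 0.71 -0.3   3.65] [-0.02 -0.16 -0.01]
27.67 cmd 0.0604 [ 0.19 -3.22 60.5 ] [ 1.27 -0.11  4.18] [-0.11 -0.27 -0.  ]
28.1 cmd 0.0599 [ 0.12 -3.23 59.96] [ 1.93 -0.03  4.24] [-0.07 -0.29 -0.02]
28.53 cmd 0.0595 [ 0.16 -3.23 59.83] [-0.17  0.36  9.34] [0.04 0.   0.  ]
```

Probe contact is at ≈ 64.7 mm and the foot at ≈ 59.9 mm, so the probe is in about 5 mm: this is the deep slot. Holding, then releasing.

Run:
```python
from press import *
r=RB; F0=np.load("F0.npy"); y=-.0032
press(r,y,[.0592],target=9)
for _ in range(4):
    F=favg(ctrl,16); s=ctrl.state(); print(round(s["time_s"],2),rpos(r,s["ee_pos"]),rf(r,F-F0),s["moment"].round(2))
ctrl.servo_line([*rp(r,0,y),.0597],rate=.01,rot=rv(r[2])); F=favg(ctrl,6); print("eased",rf(r,F-F0))
ctrl.gripper_open(); ctrl.wait(.2); s=show(ctrl,"open")
f=ctrl.grab_frame("scene"); cv2.imwrite("pics/scene6.png",cv2.resize(f["color"][130:240,190:310,::-1],None,fx=5,fy=5,interpolation=2))
```

```text
28.97 cmd 0.0592 [ 0.21 -3.24 59.84] [-1.05  0.54 12.3 ] [ 0.06  0.16 -0.  ]
29.23 [ 0.2  -3.21 59.84] [-1.02  0.43 11.73] [ 0.04  0.2  -0.04]
29.5 [ 0.25 -3.23 59.87] [-0.95  0.33 11.94] [0.04 0.12 0.01]
29.77 [ 0.2  -3.23 59.84] [-1.02  0.52 11.82] [0.05 0.17 0.03]
30.03 [ 0.17 -3.21 59.83] [-0.85  0.41 11.97] [0.02 0.17 0.01]
eased [0.57 0.43 9.16]
open t 31.2 p [ 0.4856 -0.1519  0.0597] F [ 0.84  0.68 -0.3 ] M [-0.   -0.02 -0.02] w 0.0851
```

View pics/scene6.png

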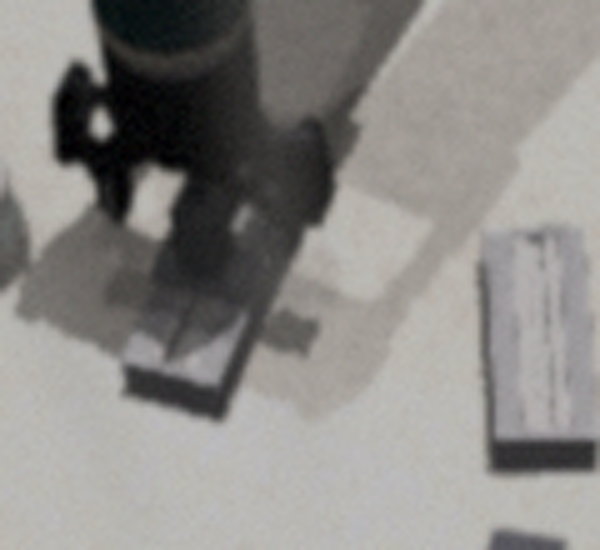

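Run:
```python
from press import *
r=RB; y=-.0032
print(ctrl.servo_line([*rp(r,0,y),.20],rate=.1,rot=rv(r[2]),guard=6)); show(ctrl)
ctrl.movep([.35,-.45,.28],rv(.2)); ctrl.wait(.3); show(ctrl)
o=[]
for n in("scene","top"):
    f=ctrl.grab_frame(n); pickle.dump(f,open(n+"9.pkl","wb")); cv2.imwrite(f"pics/{n}9.png",f["color"][:,:,::-1])
    x0,y0=(190,130) if n=="scene" else (290,180)
    o.append(cv2.resize(f["color"][y0:y0+100,x0:x0+80,::-1],None,fx=5,fy=5,interpolation=2))
cv2.imwrite("pics/end.png",np.hstack(o))
```

```text
False
 t 32.8 p [ 0.485  -0.1517  0.1991] F [ 0.24 -0.5  -0.53] M [ 0.02 -0.   -0.02] w 0.0851
 t 34.38 p [ 0.3506 -0.4493  0.2798] F [1.31 0.32 0.01] M [0.04 0.01 0.  ] w 0.0854
```

View pics/end.png

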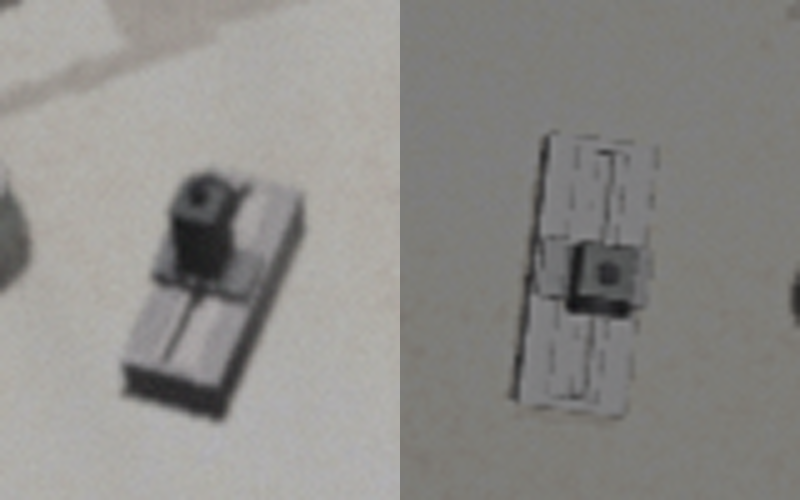

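View pics/scene9.png

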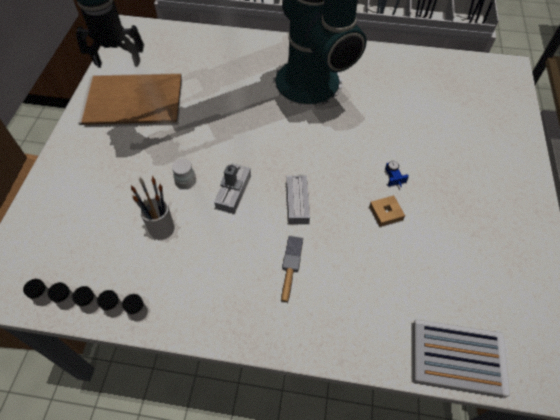

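The gauge stands upright with its foot square across rail B (scene (233,178), top about (411,235)). The pot, jar and brush are at the same pixels as at the start, and the gripper is clear. Handing in.

Run:
```python
from rig import ctrl
ctrl.job_done()
```

```text
the job is handed in; nothing more can be done
```

The deep slot is on the rail beside the paint jar, at about (0.486, -0.151). The gauge is standing in it, released, and the job was handed in at about 34 s of the 58 s.

| Rail | Probe touched at (TCP height) | Foot flat at (TCP height) | Probe pushed in | Slot | Load during the hold |
|---|---|---|---|---|---|
| First, nearest the gauge's stand, about (0.494, 0.033) | about 70.7 mm | 59.9 mm | about 11 mm | shallow (7 mm) | about 13.5 N for over 1 s |
| Second, beside the paint jar | about 64.7 mm | 59.9 mm | about 5 mm | deep (13 mm) | about 12 N for over 1 s |

- **How the depth was read:** I worked it out from the force and height where the probe and then the foot made contact. The cap's rise was too small to read in the pictures.
- **Last checks:** After letting go and backing away, both cameras show the gauge upright with its foot across both lands. By eye the pot, jar and brush have not moved, and the gripper is clear.
- **Disagreements:** The two cameras differed by about 2–3 mm, so I found each slot's centre by feeling its walls with the probe. Twice, stopping on a force guard in the first slot let the arm sag about 2.5 mm, with only light contact. I used unguarded steps for the rest of the slot work.

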